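# Line up the swing-arm lamp with the optical bench and switch it on

### The arm

A 6-joint arm with a two-finger parallel gripper is mounted at the origin on the work surface. World frame = base frame: x ahead of the robot, y to its left, z up, the work surface at z = 0. Lengths are in m, angles in rad, forces in N, time in s.
With the tool pointing down it reaches from about 0.35 to 0.875 m from the base axis. Payload 4.2 kg.
Tool frame: the origin (TCP) lies on the centre line of the jaws, within the pads' length; the fingertips stand 25 mm ahead of it and the grasp point (between the pads) lies 6 mm ahead of it; z points along the fingers, y is the line along which they close (so a half turn about z gives the same grasp; the last joint's range is limited). The gripper opens to 85 mm and grips with 20 to 120 N. Pads are 22 mm wide; open, the fingers measure 114 mm over their backs; the gripper's body (76 mm by 85 mm) begins 54 mm behind the grasp point. The pads swing forward as they close: fully open they stand 13 mm farther back than shut.
Start: joints at [-0.881, 0.385, 0.008, 0, -1.194, -0.259], TCP at [0.261, -0.568, 0.256] pointing down, gripper open.
Joint ranges: [-3.14, 3.14], [-1.21, 2.06], [-1.07, 1.41], [-3.16, 2.05], [-2.99, -0.16], [-3.1, 3.1]. Speed limits (rad/s): [2.79, 2.79, 3.14, 3.14, 3.14, 3.14].

### API

Orientations are given as [roll, pitch, yaw] about the fixed x, y, z axes, in that order (R = Rz(yaw) Ry(pitch) Rx(roll)).
In Python, from rig import monitor, imaging, bot gives the robot as it stands.
- The arm moves only by the tool arm_command, never from a script. Its argument "commands" is a list of rows, each a list of 7 numbers: the shift along the tool's x, y, z as a fraction of full scale, then the turn, a rotation vector about the tool's x, y, z as a fraction of full scale, then the closure, from 0 (fully open) to 1 (shut). A call has 1 to 10 rows; each row shifts and turns the commanded pose from where the row before left it, along the tool's axes as they then stand; what a row does not reach is not made up. Full scale, the value 1, is 2.5 cm for a shift and 0.12 rad for a turn. A row lasts 1/12 s, in which the tool goes at most 41.7 mm and 7.16 degrees, less where a joint would pass 70% of its speed; a pose out of reach is approached as far as the arm can. A call with a number of a shift or a turn outside -1 to 1 is refused whole. A call with a gripper value outside its range is refused whole. The fingers move at their own pace and stop on an object; "squeeze" is the grip in N (left out, the last holds). Time passes only in rows, so rows that do not move let the fingers close. It gives the time, the measured TCP pose, the force, the opening and the grip force at its end, in the units of the state.
- monitor.get_obs(): the state, without advancing time (a new reading comes with each control period).
- imaging.capture(name): name is "side" or "top"; returns a dict with "frame" (480x640x3 uint8, red, green, blue), "K" (3x3 intrinsics, pixels), "T" (4x4, takes a point from camera to world coordinates). Camera axes: x right, y down, z forward; pixel columns grow to the right and rows downward; lengths in m; the calibration is good to about 2 mm. A picture is of the moment at which its call begins. There is no depth.
- bot.hand_in(): hands the job in; it is judged then, once.
The state is a dict: "clock": time; "joint_pos": joint angles; "qvel": joint speeds; "joint_torque": joint torques, N m; "tcp_pos": TCP position; "ee_rot": TCP orientation; "force": force on the tool from outside, world axes, zero at the start; "wrist_torque": the same for the moment, N m; "opening": opening from 0.0 (shut) to 1.0 (fully open); "grasp_force": force on a finger pad.
Only numpy, scipy, OpenCV 4.12 (cv2) and the standard library are available. Lean on these libraries where they do the work, as an engineer would, in place of code of your own. Each camera call takes 0.05 s, during which the arm holds its last target. There are 200 camera calls.

### The job

Get the light ready for the optics demonstration: swing the orange lamp round on its stiff arm until it sits over the middle of the optical bench rail, turn it to point straight along the rail through the lens to the white screen, and switch it on at the rocker on its base. Do not bump the bench, the lens or the screen, and leave the other things on the table where they are.

Things in the scene. Friction and masses are not known exactly. Their poses are not given: they have to be found in the camera images.
- bench: optical bench: aluminium rail 550 mm long, 80 wide at its foot, 46 across its top, 45 high; it cannot shift. Origin at table height on the rail's middle plane; y runs along the rail to the screen (rail from y = -250 to 300), x across it, away from the robot. The optical axis lies above x = 0, 170 high. Black iris disc, 100 across, top 220 high, at y = 150; end feet reach 75 to each side, 30 high
- lens: lens in a black disc 100 mm across and 10 mm thick (top 220 mm high), on a green rider clamped to the rail. Origin at table height on the rail's middle plane, under the lens; the lens centre is 170 mm above it, on the optical axis
- screen: white screen, 180 mm wide and 150 mm tall (top 245 mm high), on a green rider clamped at the far end of the rail. Origin at table height on the rail's middle plane, under the screen; the screen's centre is 170 mm above it, on the optical axis
- post (a point): on the axis of the lamp stand's steel rod, at boom height, 115 mm above the table. The rod is 14 thick and 231 high, on a heavy grey base 175 x 160, 30 high, that cannot shift. The point's axes are the stand's: y roughly along the rail towards the lens, x away from the robot
- boom (a joint): swivel of the boom about the rod, rad, counter-clockwise from above; at 0 it points along the stand's y; range -0.6 to 1.5. The boom is a level 14 x 14 mm bar centred 115 mm above the table, 240 mm from rod axis to lamp pin; hub 36 across. Stiff: friction 1.2 N m (9 N pushed sideways 130 mm from the rod); stays where it is left
- head (a joint): swivel of the lamp on the boom's end about a vertical pin, rad, counter-clockwise from above; at 0 the lamp points straight out along the boom; range -1.6 to 1.6. Stiff: friction 0.14 N m (2.5 N at 55 mm from the pin); stays where it is left, and the boom does not give way to such a push
- lamp_pivot (a point): on the lamp's centre line right above its pin, 170 mm above the table, 55 above the boom; its y axis is the way the lamp shines. The lamp is a level orange cylinder 44 mm across, from 35 behind this point to 75 ahead, with black ribs at the tail and a black ring 48 across on the last 15 mm of the nose; an 18 mm thick pin joins it to the boom below
- lamp_nose (a point): centre of the lamp's glass front, on its centre line, 75 mm ahead of lamp_pivot
- switch_press (a point): where to press down to switch on: top of the raised half of the red rocker (the half with the white dot), 12 mm from its hinge, on the stand's -y side. The rocker is 24 x 40 mm (40 along the stand's y), in the top of the base on the robot's side, 88 mm from the rod; its raised end stands about 44 mm above the table
- rocker (a joint): red rocker switch, rad: 0 is off (dotted half raised), 0.4 fully on (dotted half pushed down about 5 mm); needs about 4 N pressed down on the dot and stays as left
- vial: small amber vial, 26 mm across, 60 high, loose; origin at its underside. To be left alone
- marker: blue-capped marker pen lying flat, 17 x 17 x 135 mm, loose; origin at its underside. To be left alone
- ruler: wooden ruler lying flat, 28 x 200 x 6 mm, loose; origin at its underside. To be left alone
- weight: brass laboratory weight with a knob, 42 mm across, 58 high, loose; origin at its underside. To be left alone
- beaker: empty beaker, 70 mm across, 90 high, standing on a wooden block 80 high beyond the rail, loose; origin at its underside. To be left alone

How it is judged:
At the end, for the whole second after the job is handed in: the lamp's swivel is within 8 mm of the rail's middle plane, the lamp points along the rail within 0.09 rad (5 degrees), the rocker is on (over 0.3 rad), and boom, lamp and rocker are at rest (x of lamp_pivot in the frame of bench between -0.008 and 0.008 m and angle between the y axis of lamp_pivot and the y axis of bench, either way round below 0.09 rad and value of joint rocker above 0.3 rad and velocity of joint boom between -0.05 and 0.05 rad/s and velocity of joint head between -0.05 and 0.05 rad/s and velocity of joint rocker between -0.05 and 0.05 rad/s); the robot touches nothing.
It fails at once if the robot bumps the bench, the lens or the screen (over 2 N) (contact force between any of the arm, the fingers and bench above 2 N or contact force between any of the arm, the fingers and lens above 2 N or contact force between any of the arm, the fingers and screen above 2 N).
It fails at once if a loose thing on the table is shifted by more than 15 mm (distance of any of vial, marker, ruler, weight, beaker from where it was at the start of the episode above 0.015 m).
It also fails if it takes over 54 s, if anything falls off the work surface, if the arm or the gripper's body presses on something with over 40 N, if the wrist force passes 120 N, or if a joint passes its speed limit or range.

## Working session

There is one attempt and no reset: what is moved stays moved. The work goes in short steps, Python scripts to look and compute and a tool call to move; the robot and the scene stay as the last step left them, time stands still between calls to the robot, and variables do not carry over. Pictures are saved under pics/ and viewed, at most 10 in all, crops included, and the job is handed in when it is done.

Besides the shell and the picture viewer there is one more tool, called after "Emit:" as name([rows], argument=value, ...), one row to a line, values as JSON. arm_command: Moves the arm, as the interface text tells. Shift numbers are shares of 2.5 cm and turn numbers shares of 0.12 rad, none past 1 either way. Its arguments: {"type":"object","properties":{"commands":{"type":"array"},"squeeze":{"type":"number"}},"required":["commands"]}

```bash
mkdir -p pics; cat > h.py <<'E'
import numpy as np, cv2
from rig import monitor, imaging, bot
def shot(n,f=None):
    c=imaging.capture(n)
    if f: cv2.imwrite(f'pics/{f}.png',c['frame'][:,:,::-1])
    return c
def ray(c,u,v):
    d=np.linalg.inv(c['K'])@np.array([u,v,1.]); return c['T'][:3,3],c['T'][:3,:3]@d
def onz(c,u,v,z):
    o,d=ray(c,u,v); return o+d*(z-o[2])/d[2]
def proj(c,p):
    q=np.linalg.inv(c['T'])@np.append(p,1); k=c['K']@q[:3]; return k[:2]/k[2]
def tri(a,ua,b,ub):
    o1,d1=ray(a,*ua);o2,d2=ray(b,*ub)
    s=np.linalg.lstsq(np.c_[d1,-d2],o2-o1,rcond=None)[0]
    p,q=o1+d1*s[0],o2+d2*s[1]; return (p+q)/2,np.linalg.norm(p-q)
E
python3 - <<'E'
from h import *
np.set_printoptions(precision=3,suppress=True)
for n in('top','side'):
    c=shot(n,n+'0'); print(n,c['K'].tolist(),c['T'].tolist())
print(monitor.get_obs())
E
```

```text
top [[496.570432687748, 0.0, 313.73192461445655], [0.0, 496.570432687748, 246.429556142633], [0.0, 0.0, 1.0]] [[-0.021972529366470525, -0.9942385728404687, 0.10491362270643034, 0.5019689398268361], [-0.9997531741072133, 0.02150616465805172, -0.005574562247611588, -0.018003412508564968], [0.0032861551684785317, -0.10501021454053124, -0.994465713851594, 1.1503359050463746], [0.0, 0.0, 0.0, 1.0]]
side [[599.9428294767962, 0.0, 311.93941924286617], [0.0, 599.9428294767962, 240.61125902288404], [0.0, 0.0, 1.0]] [[-0.9683727457070892, -0.18675682290995207, 0.16545728895486475, 0.4274342356027891], [-0.2492069354810487, 0.6913880868457533, -0.678143359973327, 0.6737618248299], [0.012252700920909616, -0.6979286514138461, -0.7160624755255597, 0.8679941895956025], [0.0, 0.0, 0.0, 1.0]]
{'clock': 0.1, 'joint_pos': array([-0.881,  0.386,  0.007, -0.   , -1.194, -0.259]), 'qvel': array([-0.001, -0.002,  0.002,  0.002,  0.   , -0.   ]), 'joint_torque': array([ -0.   , -39.332,  18.893,   4.198,  -0.003,  -0.   ]), 'tcp_pos': array([ 0.261, -0.567,  0.255]), 'ee_rot': array([ 3.14 , -0.   , -2.711]), 'force': array([-0.557, -0.251, -1.679]), 'wrist_torque': array([-0.045, -0.003,  0.001]), 'grasp_force': 0.0, 'opening': 0.9966017316861594}
```

View pics/top0.png

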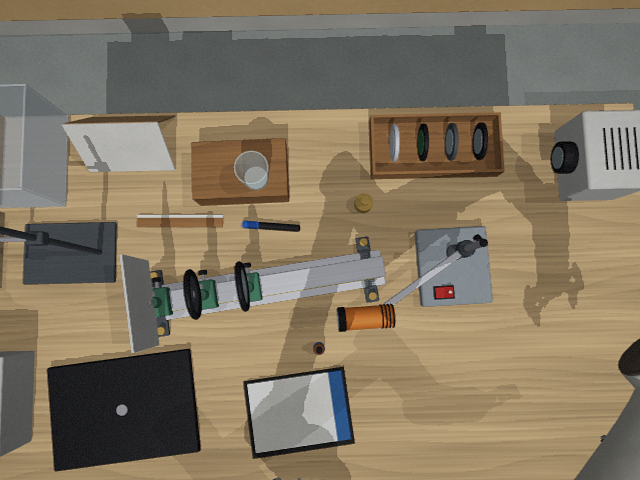

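View pics/side0.png

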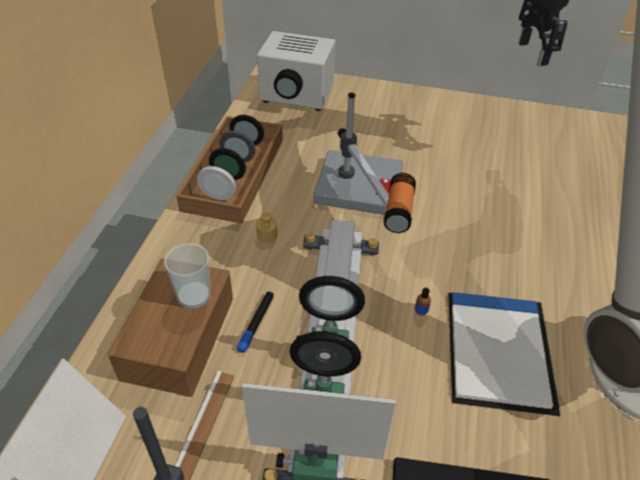

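The top view shows the rail running from (385,265) to the screen at about (140,300). The lamp lies at (340–395,318) with its nose to the left. The rod hub is near (465,247), the rocker at (444,292), and the vial at (319,348). The side view shows the lamp nose at (398,220), the rod top at (351,95), and the rocker at (385,183), partly hidden. I'll zoom in to get precise pixels.

```bash
python3 - <<'E'
import cv2,numpy as np
t=cv2.imread('pics/top0.png');s=cv2.imread('pics/side0.png')
a=cv2.resize(t[215:355,320:500],None,fx=4,fy=4,interpolation=cv2.INTER_CUBIC)
cv2.imwrite('pics/c1.png',a)
b=cv2.resize(s[85:265,290:430],None,fx=3.3,fy=3.3,interpolation=cv2.INTER_CUBIC)
cv2.imwrite('pics/c2.png',b)
E
```

```text
(no output)
```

View pics/c1.png

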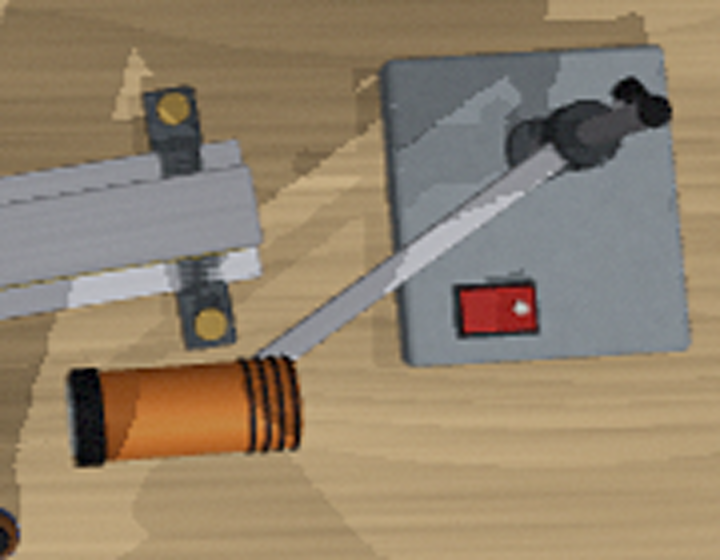

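View pics/c2.png

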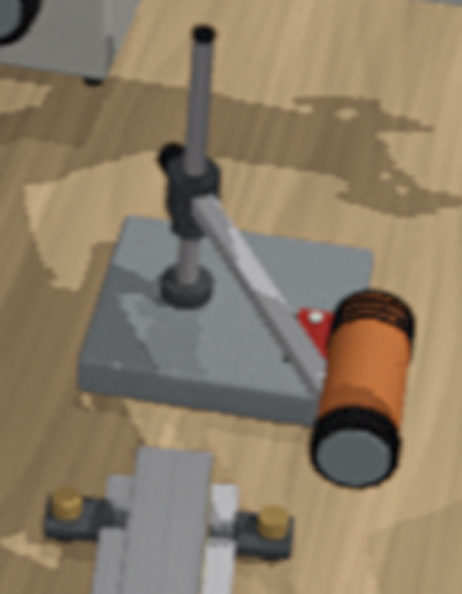

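The top crop shows the rail-top end corners at full-image (381.8,257) and (385.3,276), and the lamp silhouette running from (337,319) to (395,316). The rod cap is at (483,242) and the rocker dot at (450,292). The side crop shows the rod cap at (352,95), the near knobs at (310,237) and (373,243), and the dot at (386,181).

```bash
python3 - <<'E'
from h import *
np.set_printoptions(precision=4,suppress=True)
t=shot('top');s=shot('side')
f=t['frame'];g=cv2.cvtColor(f,cv2.COLOR_RGB2GRAY)
ls=cv2.HoughLinesP(cv2.Canny(g,30,80)[240:300,255:390],1,np.pi/360,25,minLineLength=45,maxLineGap=12)[:,0]
for l in ls:
    u=l+np.array([255,240,255,240]); a,b=onz(t,u[0],u[1],.045),onz(t,u[2],u[3],.045)
    d=a-b; m=d*np.sign(d[1]); print('line',u,a[:2],b[:2],'yaw(y axis)',np.arctan2(-m[0],m[1]))
# side view rail edges
gs=cv2.cvtColor(s['frame'],cv2.COLOR_RGB2GRAY)
ls=cv2.HoughLinesP(cv2.Canny(gs,30,80)[215:285,305:375],1,np.pi/360,20,minLineLength=30,maxLineGap=8)
for l in ls[:,0]:
    u=l+np.array([305,215,305,215]); a,b=onz(s,u[0],u[1],.045),onz(s,u[2],u[3],.045)
    d=a-b; m=d*np.sign(d[1]); print('sline',u,a[:2],b[:2],np.arctan2(-m[0],m[1]))
print('rail end', onz(t,381.75,257,.045),onz(t,385.25,276.25,.045))
print('knobs',tri(t,(363.5,242),s,(310,237.4)),tri(t,(373,296.25),s,(373,243.2)))
print('rodtop',tri(t,(483,241.75),s,(351.8,95.3)),onz(t,483,241.75,.231),onz(s,351.8,95.3,.231))
print('dot',tri(t,(450.3,292),s,(385.6,181)),onz(t,450.3,292,.044))
h=cv2.cvtColor(f,cv2.COLOR_RGB2HSV)
for lo,hi,n in(((5,150,90),(20,255,255),'orange'),):
    m=cv2.inRange(h,lo,hi); m=cv2.morphologyEx(m,cv2.MORPH_CLOSE,np.ones((5,5)))
    c=max(cv2.findContours(m,0,1)[0],key=cv2.contourArea)
    c2=cv2.boxPoints(cv2.minAreaRect(c)); print(n,cv2.minAreaRect(c)); print([onz(t,*p,.17)[:2] for p in c2])
m=cv2.inRange(h,(0,150,90),(4,255,255))|cv2.inRange(h,(174,150,90),(180,255,255))
c=max(cv2.findContours(m,0,1)[0],key=cv2.contourArea); r=cv2.minAreaRect(c); print('red',r,[onz(t,*p,.04)[:2] for p in cv2.boxPoints(r)])
E
```

```text
line [257 277 378 257] [0.553  0.1034] [ 0.5917 -0.1672] yaw(y axis) 0.14220188895215558
line [262 298 388 275] [0.5063 0.0928] [ 0.5511 -0.1881] yaw(y axis) 0.1580467855149882
line [255 269 379 250] [0.5709 0.1077] [ 0.6074 -0.17  ] yaw(y axis) 0.13071768409953244
line [256 274 376 256] [0.5597 0.1055] [ 0.5941 -0.1628] yaw(y axis) 0.1273555834563408
line [290 299 389 283] [0.5027 0.0309] [ 0.5333 -0.1896] yaw(y axis) 0.13753011714320632
line [262 295 337 283] [0.5129 0.0927] [ 0.5358 -0.0741] yaw(y axis) 0.13629228342586044
line [262 261 310 254] [0.5884 0.0919] [ 0.6018 -0.0155] yaw(y axis) 0.12371068221051068
line [289 299 342 290] [0.5028 0.0331] [ 0.5201 -0.0848] yaw(y axis) 0.14548511453256718
sline [350 270 356 215] [ 0.5316 -0.0511] [ 0.5503 -0.198 ] 0.1264428507487819
sline [316 277 322 231] [ 0.5876 -0.0185] [ 0.6052 -0.1361] 0.14869025672756198
sline [324 281 356 284] [ 0.5714 -0.0131] [ 0.5143 -0.0211] -1.431027206302363
sline [305 257 338 218] [ 0.6195 -0.0609] [ 0.5832 -0.18  ] -0.29564082033354955
sline [331 275 362 283] [ 0.5625 -0.0303] [ 0.5044 -0.0262] 1.5011781934095094
rail end [ 0.5915 -0.1756  0.045 ] [ 0.5484 -0.1818  0.045 ]
knobs (array([ 0.6295, -0.1388,  0.0181]), np.float64(0.0005901941288118449)) (array([ 0.5053, -0.1564,  0.0174]), np.float64(0.000923116242484202))
rodtop (array([ 0.6007, -0.3413,  0.2249]), np.float64(0.0018120391014134595)) [ 0.6009 -0.3391  0.231 ] [ 0.5981 -0.3317  0.231 ]
dot (array([ 0.5108, -0.327 ,  0.0375]), np.float64(0.0008224649956157101)) [ 0.5104 -0.3252  0.044 ]
orange ((370.13372802734375, 316.804931640625), (22.383121490478516, 49.124671936035156), 85.76361083984375)
[array([ 0.4838, -0.0818]), array([ 0.4888, -0.1781]), array([ 0.4454, -0.1796]), array([ 0.4405, -0.0838])]
red ((444.0, 292.0), (10.0, 18.0), 90.0) [array([ 0.5223, -0.2927]), array([ 0.5214, -0.3329]), array([ 0.4992, -0.3318]), array([ 0.5001, -0.2917])]
```

Emit:
arm_command([
  [0, 0, 0, 0, 0, -0.99, 0],
  [0, 0, 0, 0, 0, -0.99, 0],
  [0, 0, 0, 0, 0, -0.99, 0],
  [0, 0, 0, 0, 0, -0.99, 0],
  [0, 0, 0, 0, 0, -0.99, 0],
  [0, 0, 0, 0, 0, -0.99, 0],
  [0, 0, 0, 0, 0, -0.99, 0],
  [0, 0, 0, 0, 0, -0.99, 0],
  [0, 0, 0, 0, 0, -0.99, 0],
  [0, 0, 0, 0, 0, -0.99, 0],
])

```text
clock: 1.03
tcp_pos: [0.261, -0.5677, 0.256]
ee_rot: [3.141, 0.001, -1.517]
force: [-0.3, -0.3, 0.3]
opening: 0.997
grasp_force: 0.0
```

```bash
cat >> h.py <<'E'
from scipy.spatial.transform import Rotation as R
def togo(p,yaw=None):
    "units of full scale, in tool axes, from the measured pose to p"
    o=monitor.get_obs(); r=R.from_euler('xyz',o['ee_rot'])
    print('t',round(float(o['clock']),2),'tcp',o['tcp_pos'].round(4),'rpy',o['ee_rot'].round(4),'F',o['force'].round(1),'open',round(float(o['opening']),3))
    print('shift units',(r.inv().apply(np.array(p)-o['tcp_pos'])/.025).round(2))
    if yaw is not None: print('turn units',((r.inv()*R.from_euler('xyz',[np.pi,0,yaw])).as_rotvec()/.12).round(2))
E
python3 - <<'E'
from h import *
np.set_printoptions(precision=4,suppress=True)
togo([.465,-.144,.256],-1.52)
# refine the rail midline: sub-pixel edges of rail in top view by column gradient
t=shot('top');s=shot('side')
g=cv2.GaussianBlur(cv2.cvtColor(t['frame'],cv2.COLOR_RGB2HSV)[:,:,1],(1,1),0)
for u in (275,285,300,320,340,355):
    print(u,g[245:312,u].tolist())
# brass knobs at the far end
h=cv2.cvtColor(t['frame'],cv2.COLOR_RGB2HSV)
m=cv2.inRange(h,(15,130,60),(30,255,255))
n,l,st,ce=cv2.connectedComponentsWithStats(m[230:345,140:390])
for i in range(1,n):
    if 8<st[i,4]<120: print('knob',ce[i]+[140,230],st[i,4],onz(t,*(ce[i]+[140,230]),.0305-.012)[:2])
E
```

```text
t 1.03 tcp [ 0.261  -0.5677  0.256 ] rpy [ 3.1413  0.0006 -1.517 ] F [-0.3 -0.3  0.3] open 0.997
shift units [-16.48  -9.06   0.01]
turn units [0.   0.   0.03]
275 [92, 91, 92, 92, 93, 91, 96, 91, 92, 91, 87, 93, 92, 92, 88, 96, 99, 102, 96, 97, 93, 44, 15, 13, 10, 9, 9, 12, 13, 7, 9, 10, 7, 11, 11, 11, 9, 9, 9, 9, 9, 10, 10, 12, 7, 9, 9, 12, 12, 86, 13, 13, 8, 9, 11, 11, 15, 83, 93, 89, 91, 89, 87, 92, 89, 92, 90]
285 [92, 92, 89, 89, 93, 94, 91, 90, 90, 90, 89, 90, 98, 92, 97, 95, 100, 97, 106, 97, 17, 14, 14, 10, 12, 12, 13, 13, 8, 11, 11, 8, 8, 9, 8, 8, 11, 11, 9, 11, 7, 11, 8, 9, 8, 11, 9, 75, 5, 11, 8, 9, 11, 9, 12, 37, 96, 87, 88, 90, 88, 92, 87, 91, 89, 88, 89]
300 [90, 90, 91, 87, 94, 93, 92, 90, 90, 92, 93, 98, 93, 98, 94, 98, 102, 39, 13, 12, 10, 10, 12, 14, 12, 11, 9, 11, 10, 9, 10, 10, 9, 9, 11, 11, 12, 8, 7, 11, 11, 9, 8, 12, 9, 85, 14, 11, 11, 10, 11, 11, 15, 105, 95, 99, 97, 94, 96, 95, 91, 93, 95, 100, 98, 101, 100]
320 [97, 95, 97, 97, 99, 103, 95, 98, 96, 94, 98, 96, 107, 103, 12, 15, 10, 8, 10, 12, 12, 12, 12, 10, 12, 12, 12, 12, 12, 13, 10, 12, 12, 8, 8, 10, 10, 
[... 152 characters left out ...]
7, 98, 92, 93, 97, 88, 16, 15, 10, 10, 10, 12, 11, 13, 10, 14, 10, 10, 12, 16, 10, 12, 12, 14, 12, 10, 12, 12, 11, 13, 12, 12, 14, 81, 7, 9, 11, 9, 11, 12, 12, 36, 99, 92, 92, 89, 91, 87, 89, 88, 89, 86, 90, 92, 91, 92, 93, 80, 204, 105, 80, 112]
355 [96, 94, 100, 99, 100, 104, 99, 97, 38, 15, 16, 11, 10, 15, 10, 11, 9, 10, 10, 10, 10, 14, 12, 12, 10, 14, 12, 12, 12, 12, 13, 15, 12, 12, 14, 13, 36, 13, 9, 11, 9, 9, 10, 13, 100, 96, 93, 93, 91, 89, 90, 92, 87, 90, 94, 90, 94, 96, 93, 94, 90, 86, 216, 206, 207, 205, 210]
knob [362.8409 241.75  ] 44 [ 0.6297 -0.1373]
knob [153.8333 274.75  ] 36 [0.5644 0.3409]
knob [372.087  295.6304] 46 [ 0.5063 -0.1543]
knob [160.96 330.3 ] 50 [0.4391 0.3234]
```

Emit:
arm_command([
  [-0.8, -0.45, 0, 0, 0, 0, 0],
  [-0.8, -0.45, 0, 0, 0, 0, 0],
  [-0.8, -0.45, 0, 0, 0, 0, 0],
  [-0.8, -0.45, 0, 0, 0, 0, 0],
  [-0.8, -0.45, 0, 0, 0, 0, 0],
  [-0.8, -0.45, 0, 0, 0, 0, 0],
  [-0.8, -0.45, 0, 0, 0, 0, 0],
  [-0.8, -0.45, 0, 0, 0, 0, 0],
  [-0.8, -0.45, 0, 0, 0, 0, 0],
  [-0.8, -0.45, 0, 0, 0, 0, 0],
])

```text
clock: 1.97
tcp_pos: [0.3641, -0.3616, 0.2563]
ee_rot: [-3.141, 0.0, -1.526]
force: [-0.5, -0.1, -0.2]
opening: 0.999
grasp_force: 0.0
```

Emit:
arm_command([
  [-0.8, -0.45, 0, 0, 0, 0, 0],
  [-0.8, -0.45, 0, 0, 0, 0, 0],
  [-0.8, -0.45, 0, 0, 0, 0, 0],
  [-0.8, -0.45, 0, 0, 0, 0, 0],
  [-0.8, -0.45, 0, 0, 0, 0, 0],
  [-0.8, -0.45, 0, 0, 0, 0, 0],
  [-0.8, -0.45, 0, 0, 0, 0, 0],
  [-0.8, -0.45, 0, 0, 0, 0, 0],
  [-0.8, -0.45, 0, 0, 0, 0, 0],
  [-0.8, -0.45, 0, 0, 0, 0, 0],
])

```text
clock: 2.8
tcp_pos: [0.4668, -0.1564, 0.2564]
ee_rot: [-3.141, 0.0, -1.526]
force: [0.8, 0.5, 0.9]
opening: 1.001
grasp_force: 0.0
```

```bash
python3 - <<'E'
from h import *
np.set_printoptions(precision=4,suppress=True)
togo([.465,-.144,.176],-1.52)
t=shot('top')
for u,a,b in((300,262.3,298),(340,255.7,291.2)):
    for z in(.01,): print(((onz(t,u,a,z)+onz(t,u,b,z))/2)[:2],np.linalg.norm(onz(t,u,a,z)-onz(t,u,b,z)))
s=shot('side','side1')
# lamp nose glass & lamp axis in side view
h=cv2.cvtColor(s['frame'],cv2.COLOR_RGB2HSV); m=cv2.inRange(h,(5,150,80),(20,255,255))
c=max(cv2.findContours(m,0,1)[0],key=cv2.contourArea); print(cv2.minAreaRect(c))
E
```

```text
t 2.8 tcp [ 0.4668 -0.1564  0.2564] rpy [-3.1414  0.     -1.5263] F [0.8 0.5 0.9] open 1.001
shift units [-0.5   0.05  3.22]
turn units [-0.    0.   -0.05]
[0.5454 0.0088] 0.08171477048460228
[ 0.5587 -0.0833] 0.0815099350348729
((401.06494140625, 192.690673828125), (24.905866622924805, 38.101924896240234), 7.765166282653809)
```

Emit:
arm_command([
  [-0.25, 0, 0.5, 0, 0, 0, 0],
  [-0.25, 0.05, 0.5, 0, 0, 0, 0],
  [0, 0, 0.6, 0, 0, 0, 0],
  [0, 0, 0.6, 0, 0, 0, 0],
  [0, 0, 0.5, 0, 0, 0, 0],
  [0, 0, 0.5, 0, 0, 0, 0],
  [0, 0, 0, 0, 0, 0, 0],
], squeeze=30)

```text
clock: 3.48
tcp_pos: [0.4628, -0.1454, 0.174]
ee_rot: [3.136, 0.001, -1.526]
force: [-0.6, -0.8, 0.4]
opening: 1.0
grasp_force: 0.0
```

```bash
python3 - <<'E'
from h import *
togo([.465,-.144,.176],-1.52)
s=shot('side','s2');t=shot('top','t2')
a=np.hstack([cv2.resize(s['frame'][100:260,310:460],None,fx=2.6,fy=2.6),cv2.resize(t['frame'][240:400,320:470],None,fx=2.6,fy=2.6)])
cv2.imwrite('pics/m2.png',a[:,:,::-1])
E
```

```text
t 3.48 tcp [ 0.4628 -0.1454  0.174 ] rpy [ 3.1361e+00  8.0000e-04 -1.5262e+00] F [-0.6 -0.8  0.4] open 1.0
shift units [-0.05 -0.09 -0.08]
turn units [ 0.05  0.01 -0.05]
```

View pics/m2.png

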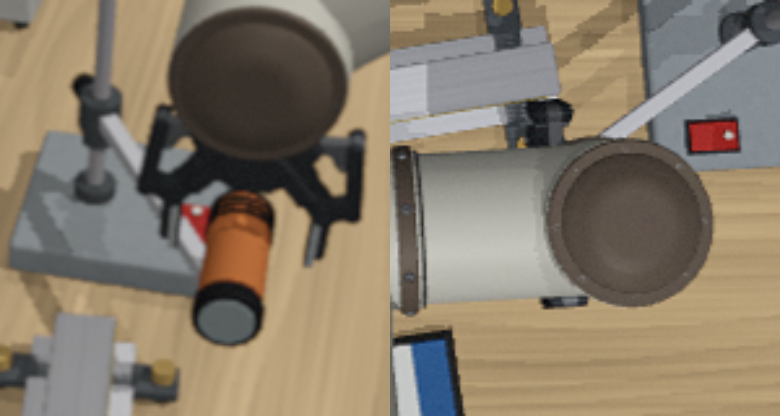

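The left half (side view) shows the fingers straddling the lamp near its pivot, on both sides and clear of the boom. I'll close the gripper now.

Emit:
arm_command([
  [0, 0, 0, 0, 0, 0, 0.6],
  [0, 0, 0, 0, 0, 0, 1],
  [0, 0, 0, 0, 0, 0, 1],
  [0, 0, 0, 0, 0, 0, 1],
  [0, 0, 0, 0, 0, 0, 1],
  [0, 0, 0, 0, 0, 0, 1],
  [0, 0, 0, 0, 0, 0, 1],
  [0, 0, 0, 0, 0, 0, 1],
], squeeze=30)

```text
clock: 4.25
tcp_pos: [0.4649, -0.1452, 0.1771]
ee_rot: [-3.141, -0.0, -1.523]
force: [-2.2, 0.5, 5.8]
opening: 0.511
grasp_force: 30.6
```

```bash
python3 - <<'E'
from h import *
togo([.465,-.144,.176],-1.52)
s=shot('side','s3'); cv2.imwrite('pics/s3.png',s['frame'][:,:,::-1])
E
```

```text
t 4.25 tcp [ 0.4649 -0.1452  0.1771] rpy [-3.1408e+00 -4.0000e-04 -1.5226e+00] F [-2.2  0.5  5.8] open 0.511
shift units [-0.05 -0.01  0.05]
turn units [-0.01 -0.   -0.02]
```

View pics/s3.png

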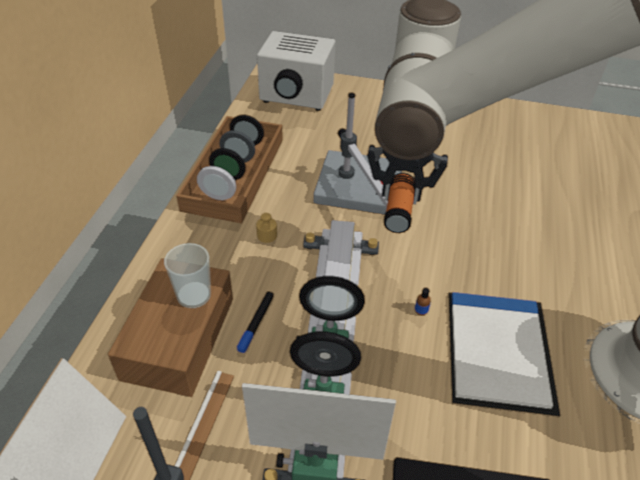

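The side view shows the lamp clamped at its pivot, at about (400,185). The wrist and forearm sit well above the rod and clear of the lens. Next I'll work out the arc.

```bash
cat > arc.py <<'E'
from h import *
def arc(p0,th0,th1,y0,y1,n,rod=np.array([.6007,-.3413]),r=.24):
    th=np.linspace(th0,th1,n+1); ys=np.linspace(y0,y1,n+1)
    P=rod+r*np.c_[-np.sin(th),np.cos(th)]
    for i in range(n):
        d=P[i+1]-P[i]; y=ys[i]; tx=np.array([np.cos(y),np.sin(y)]); ty=np.array([np.sin(y),-np.cos(y)])
        print([round(d@tx/.025,2),round(d@ty/.025,2),0,0,0,round(-(ys[i+1]-y)/.12,3),1])
    print(P[-1])
E
python3 -c "
from arc import *
arc(None,.6013,.1624,-1.5226,-1.433,16)"
```

```text
[np.float64(-0.14), np.float64(-0.23), 0, 0, 0, np.float64(-0.047), 1]
[np.float64(-0.13), np.float64(-0.23), 0, 0, 0, np.float64(-0.047), 1]
[np.float64(-0.12), np.float64(-0.23), 0, 0, 0, np.float64(-0.047), 1]
[np.float64(-0.11), np.float64(-0.24), 0, 0, 0, np.float64(-0.047), 1]
[np.float64(-0.1), np.float64(-0.24), 0, 0, 0, np.float64(-0.047), 1]
[np.float64(-0.1), np.float64(-0.25), 0, 0, 0, np.float64(-0.047), 1]
[np.float64(-0.09), np.float64(-0.25), 0, 0, 0, np.float64(-0.047), 1]
[np.float64(-0.08), np.float64(-0.25), 0, 0, 0, np.float64(-0.047), 1]
[np.float64(-0.07), np.float64(-0.25), 0, 0, 0, np.float64(-0.047), 1]
[np.float64(-0.06), np.float64(-0.26), 0, 0, 0, np.float64(-0.047), 1]
[np.float64(-0.05), np.float64(-0.26), 0, 0, 0, np.float64(-0.047), 1]
[np.float64(-0.05), np.float64(-0.26), 0, 0, 0, np.float64(-0.047), 1]
[np.float64(-0.04), np.float64(-0.26), 0, 0, 0, np.float64(-0.047), 1]
[np.float64(-0.03), np.float64(-0.26), 0, 0, 0, np.float64(-0.047), 1]
[np.float64(-0.02), np.float64(-0.26), 0, 0, 0, np.float64(-0.047), 1]
[np.float64(-0.01), np.float64(-0.26), 0, 0, 0, np.float64(-0.047), 1]
[ 0.5618951 -0.1044579]
```

Emit:
arm_command([
  [-0.14, -0.23, 0, 0, 0, -0.047, 1],
  [-0.13, -0.23, 0, 0, 0, -0.047, 1],
  [-0.12, -0.23, 0, 0, 0, -0.047, 1],
  [-0.11, -0.24, 0, 0, 0, -0.047, 1],
  [-0.1, -0.24, 0, 0, 0, -0.047, 1],
  [-0.1, -0.25, 0, 0, 0, -0.047, 1],
  [-0.09, -0.25, 0, 0, 0, -0.047, 1],
  [-0.08, -0.25, 0, 0, 0, -0.047, 1],
])

```text
clock: 4.97
tcp_pos: [0.5102, -0.1212, 0.1771]
ee_rot: [3.139, -0.002, -1.478]
force: [-5.2, -4.0, 7.5]
opening: 0.504
grasp_force: 30.7
```

```bash
python3 - <<'E'
from h import *
togo([.5619,-.1055,.177],-1.433)
t=shot('top')
E
```

```text
t 4.97 tcp [ 0.5102 -0.1212  0.1771] rpy [ 3.1389e+00 -1.5000e-03 -1.4780e+00] F [-5.2 -4.   7.5] open 0.504
shift units [-0.43 -2.12 -0.  ]
turn units [ 0.02 -0.01 -0.38]
```

Forces are low and it is tracking well, so I'll continue.

Emit:
arm_command([
  [-0.07, -0.25, 0, 0, 0, -0.047, 1],
  [-0.06, -0.26, 0, 0, 0, -0.047, 1],
  [-0.05, -0.26, 0, 0, 0, -0.047, 1],
  [-0.05, -0.26, 0, 0, 0, -0.047, 1],
  [-0.04, -0.26, 0, 0, 0, -0.047, 1],
  [-0.03, -0.26, 0, 0, 0, -0.047, 1],
  [-0.02, -0.26, 0, 0, 0, -0.047, 1],
  [-0.01, -0.26, 0, 0, 0, -0.047, 1],
  [0, 0, 0, 0, 0, 0, 1],
  [0, 0, 0, 0, 0, 0, 1],
])

```text
clock: 5.85
tcp_pos: [0.5619, -0.1068, 0.1772]
ee_rot: [-3.142, -0.001, -1.433]
force: [-2.4, -1.9, 4.8]
opening: 0.506
grasp_force: 30.5
```

```bash
python3 - <<'E'
from h import *
togo([.5619,-.1055,.177],-1.433)
E
```

```text
t 5.85 tcp [ 0.5619 -0.1068  0.1772] rpy [-3.1415e+00 -1.3000e-03 -1.4327e+00] F [-2.4 -1.9  4.8] open 0.506
shift units [-0.05 -0.01  0.01]
turn units [-0.   -0.01  0.  ]
```

Emit:
arm_command([
  [0, 0, 0, 0, 0, 0, 0.4],
  [0, 0, 0, 0, 0, 0, 0.2],
  [0, 0, 0, 0, 0, 0, 0],
  [0, 0, 0, 0, 0, 0, 0],
  [0, 0, 0, 0, 0, 0, 0],
  [0, 0, -0.5, 0, 0, 0, 0],
  [0, 0, -0.8, 0, 0, 0, 0],
  [0, 0, -0.8, 0, 0, 0, 0],
  [0, 0, -0.8, 0, 0, 0, 0],
  [0, 0, -0.8, 0, 0, 0, 0],
])

```text
clock: 6.68
tcp_pos: [0.5616, -0.106, 0.2696]
ee_rot: [3.141, 0.0, -1.432]
force: [0.5, 0.2, 1.1]
opening: 0.999
grasp_force: 0.0
```

```bash
python3 - <<'E'
from h import *
np.set_printoptions(precision=4,suppress=True)
togo([.36,-.25,.26],-1.433)
E
```

```text
t 6.68 tcp [ 0.5616 -0.106   0.2696] rpy [ 3.1413  0.0001 -1.4324] F [0.5 0.2 1.1] open 0.999
shift units [4.59 8.78 0.39]
turn units [0. 0. 0.]
```

Emit:
arm_command([
  [0.1, 0.9, 0, 0, 0, 0, 0.3],
  [0.2, 0.9, 0, 0, 0, 0, 0.6],
  [0.5, 0.9, 0, 0, 0, 0, 1],
  [0.6, 0.9, 0, 0, 0, 0, 1],
  [0.6, 0.9, 0, 0, 0, 0, 1],
  [0.6, 0.9, 0, 0, 0, 0, 1],
  [0.6, 0.9, 0, 0, 0, 0, 1],
  [0.6, 0.9, 0, 0, 0, 0, 1],
  [0.6, 0.9, 0, 0, 0, 0, 1],
  [0.2, 0.7, 0, 0, 0, 0, 1],
])

```text
clock: 7.52
tcp_pos: [0.3583, -0.2515, 0.2688]
ee_rot: [3.142, -0.0, -1.434]
force: [-0.3, -0.0, -0.0]
opening: 0.001
grasp_force: 0.0
```

```bash
cat > lamp.py <<'E'
from h import *
np.set_printoptions(precision=4,suppress=True)
t=shot('top')
h=cv2.cvtColor(t['frame'],cv2.COLOR_RGB2HSV)
m=cv2.inRange(h,(5,150,70),(20,255,255)); m=cv2.morphologyEx(m,cv2.MORPH_CLOSE,np.ones((5,5)))
m[:, :310]=0; m[:240]=0; m[340:]=0
c=max(cv2.findContours(m,0,1)[0],key=cv2.contourArea); r=cv2.minAreaRect(c); print(r)
B=np.array([onz(t,*p,.17)[:2] for p in cv2.boxPoints(r)]); B=B[np.argsort(B[:,1])]
tail,nose=B[:2].mean(0),B[2:].mean(0); d=(nose-tail); L=np.linalg.norm(d); d/=L
piv=tail+.035*d; k0=np.array([.568,-.1459]);k1=np.array([.5018,.3322]); u=(k1-k0)/np.linalg.norm(k1-k0); nrm=np.array([u[1],-u[0]])
print('len',L,'piv',piv,'offset mm',1e3*(piv-k0)@nrm,'nose offset mm',1e3*(nose-k0)@nrm,'yaw err',np.arctan2(-d[0],d[1])-np.arctan2(-u[0],u[1]))
cv2.imwrite('pics/l.png',cv2.resize(t['frame'][200:360,120:500],None,fx=2.1,fy=2.1)[:,:,::-1])
E
python3 lamp.py; python3 -c "
from h import *
togo([.511,-.33,.26],-1.433)"
```

```text
((348.7297058105469, 268.37835693359375), (21.371868133544922, 48.6620979309082), 80.53767395019531)
len 0.09632128290448827 piv [ 0.5622 -0.1048] offset mm -0.08559618438378624 nose offset mm -0.4343466549983274 yaw err 0.005687297039115663
t 7.57 tcp [ 0.3558 -0.2513  0.2687] rpy [ 3.1401e+00  1.0000e-03 -1.4353e+00] F [-1.7  0.1  0. ] open -0.002
shift units [ 3.96 -5.73  0.34]
turn units [ 0.01  0.01 -0.02]
```

View pics/l.png

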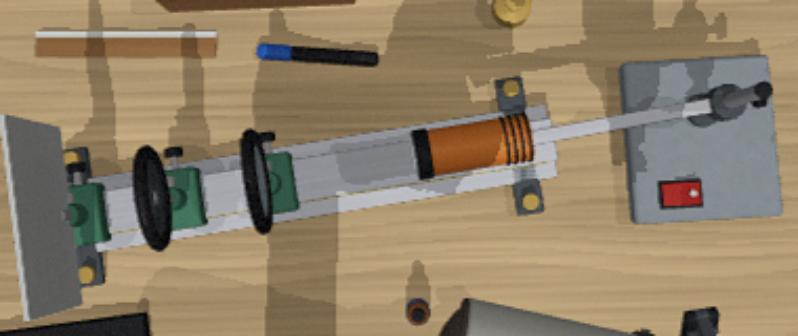

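The lamp sits over the rail with a pivot offset of about 0 mm and a yaw error of 0.006 rad. The rocker is still off at crop (681,193), with the dot on its right half. I'll move above it.

Emit:
arm_command([
  [0.5, -0.72, 0, 0, 0, 0, 1],
  [0.5, -0.72, 0, 0, 0, 0, 1],
  [0.5, -0.72, 0, 0, 0, 0, 1],
  [0.5, -0.72, 0, 0, 0, 0, 1],
  [0.5, -0.72, 0, 0, 0, 0, 1],
  [0.5, -0.72, 0, 0, 0, 0, 1],
  [0.5, -0.72, 0, 0, 0, 0, 1],
  [0.46, -0.69, 0, 0, 0, 0, 1],
  [0, 0, 0, 0, 0, 0, 1],
])

```text
clock: 8.32
tcp_pos: [0.518, -0.3297, 0.2674]
ee_rot: [3.141, -0.0, -1.432]
force: [-0.0, -0.1, 0.3]
opening: 0.005
grasp_force: 0.0
```

```bash
python3 - <<'E'
from h import *
togo([.511,-.33,.08],-1.433)
t=shot('top');s=shot('side')
cv2.imwrite('pics/sw.png',np.hstack([cv2.resize(x[::1],(390,390)) for x in (s['frame'][40:240,260:460],t['frame'][200:400,360:560])])[:,:,::-1])
E
```

```text
t 8.32 tcp [ 0.518  -0.3297  0.2674] rpy [ 3.1414e+00 -4.0000e-04 -1.4324e+00] F [-0.  -0.1  0.3] open 0.005
shift units [-0.03  0.28  7.49]
turn units [ 0.   -0.    0.01]
```

View pics/sw.png

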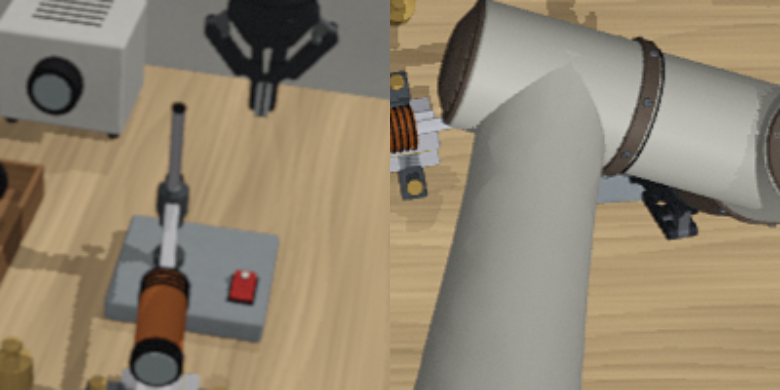

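The gripper is above and short of the dot, which shows at side crop (243,272). In the top view the wrist tube covers the base area, so I'll check its height against the rod top (0.231 m) before descending.

```bash
python3 - <<'E'
from h import *
np.set_printoptions(precision=3,suppress=True)
t=shot('top');s=shot('side')
print(monitor.get_obs()['joint_pos'])
print('old cap',tri(t,(412,325),s,(410,130)))
a=np.hstack([cv2.resize(s['frame'][0:200,240:640],(400,200)),t['frame'][200:400,340:640]])
cv2.imwrite('pics/fa.png',cv2.resize(a,(798,228))[:,:,::-1]); 
print('rod proj side',proj(s,[.6007,-.3413,.231]),'top',proj(t,[.6007,-.3413,.231]),'tcp top',proj(t,monitor.get_obs()['tcp_pos']),'tcp side',proj(s,monitor.get_obs()['tcp_pos']))
E
```

```text
[-0.303  0.352 -0.01  -0.    -1.209  0.441]
old cap (array([ 0.461, -0.191,  0.271]), np.float64(0.017420433202019723))
rod proj side [351.506  92.52 ] top [484.199 241.833] tcp top [486.982 287.799] tcp side [396.287  85.296]
```

View pics/fa.png

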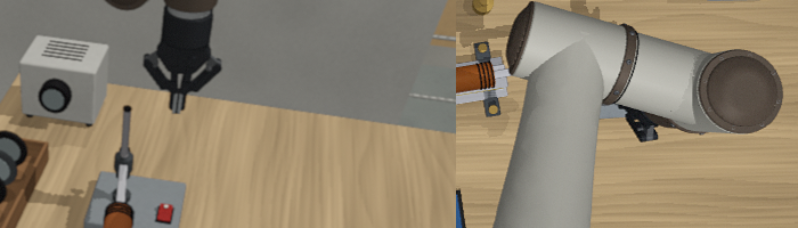

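The up-facing wrist cap sits about 0.32 m above the TCP, and the horizontal tube runs from it towards +y. I'll get the tube height from the camera-facing cap seen in the earlier pair of pictures.

```bash
python3 - <<'E'
from h import *
np.set_printoptions(precision=3,suppress=True)
t=shot('top');s=shot('side')
print('tcp then .464 -.145 .176; +y cap',tri(t,(325,328),s,(410,130)))
print('up cap',tri(t,(412,325),s,(430,12)))
for z in (.3,.33,.36,.4,.43): print(z,onz(s,410,130,z),onz(s,410,156,z))
togo([.511,-.331,.09],-1.433)
E
```

```text
tcp then .464 -.145 .176; +y cap (array([ 0.46 , -0.037,  0.377]), np.float64(0.005434763356909389))
up cap (array([ 0.465, -0.147,  0.497]), np.float64(0.00033931669758441394))
0.3 [ 0.468 -0.147  0.3  ] [ 0.458 -0.079  0.3  ]
0.33 [ 0.466 -0.104  0.33 ] [ 0.457 -0.04   0.33 ]
0.36 [ 0.464 -0.061  0.36 ] [0.455 0.    0.36 ]
0.4 [ 0.461 -0.003  0.4  ] [0.453 0.053 0.4  ]
0.43 [0.459 0.041 0.43 ] [0.451 0.093 0.43 ]
t 8.62 tcp [ 0.515 -0.328  0.269] rpy [-3.141 -0.    -1.432] F [-0.6 -0.3  0.3] open -0.0
shift units [0.09 0.16 7.17]
turn units [-0.   -0.    0.01]
```

The tube bottom sits about 0.15 m above the TCP. At pressing depth it clears the rod sideways by about 30 mm, and it stays above and beyond the lamp. I'll descend to just above the dot.

Emit:
arm_command([
  [0.05, 0.15, 0.5, 0, 0, 0, 1],
  [0, 0.15, 0.8, 0, 0, 0, 1],
  [0, 0, 0.9, 0, 0, 0, 1],
  [0, 0, 0.9, 0, 0, 0, 1],
  [0, 0, 0.9, 0, 0, 0, 1],
  [0, 0, 0.9, 0, 0, 0, 1],
  [0, 0, 0.9, 0, 0, 0, 1],
  [0, 0, 0.8, 0, 0, 0, 1],
  [0, 0, 0.5, 0, 0, 0, 1],
  [0, 0, 0, 0, 0, 0, 1],
])

```text
clock: 9.45
tcp_pos: [0.5057, -0.3299, 0.0887]
ee_rot: [3.137, 0.003, -1.433]
force: [0.2, 0.4, 0.4]
opening: 0.001
grasp_force: 0.0
```

```bash
python3 - <<'E'
from h import *
togo([.508,-.330,.072],-1.433)
E
```

```text
t 9.45 tcp [ 0.5057 -0.3299  0.0887] rpy [ 3.1366  0.0032 -1.4331] F [0.2 0.4 0.4] open 0.001
shift units [ 0.02 -0.1   0.67]
turn units [ 0.04  0.03 -0.  ]
```

Emit:
arm_command([
  [0, -0.1, 0.3, 0, 0, 0, 1],
  [0, 0, 0.3, 0, 0, 0, 1],
  [0, 0, 0.1, 0, 0, 0, 1],
  [0, 0, 0.1, 0, 0, 0, 1],
  [0, 0, 0.1, 0, 0, 0, 1],
  [0, 0, 0, 0, 0, 0, 1],
])

```text
clock: 9.95
tcp_pos: [0.5107, -0.3307, 0.0689]
ee_rot: [-3.141, -0.0, -1.432]
force: [-0.8, -0.1, -0.1]
opening: -0.002
grasp_force: 0.0
```

Emit:
arm_command([
  [0, 0, 0.08, 0, 0, 0, 1],
  [0, 0, 0.08, 0, 0, 0, 1],
  [0, 0, 0, 0, 0, 0, 1],
])

```text
clock: 10.2
tcp_pos: [0.5109, -0.3314, 0.0655]
ee_rot: [-3.14, -0.002, -1.432]
force: [-0.1, -2.2, 2.9]
opening: 0.002
grasp_force: 1.8
```

Emit:
arm_command([
  [0, 0, 0.08, 0, 0, 0, 1],
  [0, 0, 0, 0, 0, 0, 1],
])

```text
clock: 10.37
tcp_pos: [0.511, -0.331, 0.0631]
ee_rot: [-3.14, -0.001, -1.433]
force: [-0.1, -3.0, 3.5]
opening: -0.002
grasp_force: 1.6
```

Emit:
arm_command([
  [0, 0, 0.08, 0, 0, 0, 1],
  [0, 0, 0, 0, 0, 0, 1],
])

```text
clock: 10.53
tcp_pos: [0.5111, -0.3309, 0.0613]
ee_rot: [-3.14, -0.001, -1.432]
force: [1.2, -2.6, 5.4]
opening: 0.0
grasp_force: 2.4
```

Contact is at 3–5 N and the rocker is moving, so I'll keep going until it bottoms.

Emit:
arm_command([
  [0, 0, 0.08, 0, 0, 0, 1],
  [0, 0, 0, 0, 0, 0, 1],
])

```text
clock: 10.7
tcp_pos: [0.5111, -0.331, 0.0611]
ee_rot: [-3.14, -0.002, -1.431]
force: [-2.6, -0.7, 13.8]
opening: -0.002
grasp_force: 7.2
```

Emit:
arm_command([
  [0, 0, 0.06, 0, 0, 0, 1],
  [0, 0, 0, 0, 0, 0, 1],
])

```text
clock: 10.87
tcp_pos: [0.5112, -0.331, 0.061]
ee_rot: [-3.14, -0.002, -1.431]
force: [-4.1, 0.9, 20.9]
opening: 0.0
grasp_force: 10.5
```

It has bottomed, since the height holds while the force rises. I'll lift straight up and retreat.

Emit:
arm_command([
  [0, 0, -0.4, 0, 0, 0, 1],
  [0, 0, -0.8, 0, 0, 0, 1],
  [0, 0, -0.9, 0, 0, 0, 1],
  [0, 0, -0.9, 0, 0, 0, 1],
  [0, 0, -0.9, 0, 0, 0, 1],
  [0, 0, -0.9, 0, 0, 0, 1],
  [0, 0, -0.9, 0, 0, 0, 1],
  [0, 0, -0.9, 0, 0, 0, 1],
  [0, 0, -0.9, 0, 0, 0, 1],
  [0, 0, 0, 0, 0, 0, 1],
])

```text
clock: 11.7
tcp_pos: [0.512, -0.3308, 0.249]
ee_rot: [-3.135, -0.003, -1.432]
force: [1.2, -0.4, 0.8]
opening: -0.001
grasp_force: 0.0
```

Emit:
arm_command([
  [0, 0.9, 0, 0, 0, 0, 1],
  [0, 0.9, 0, 0, 0, 0, 1],
  [0, 0.9, 0, 0, 0, 0, 1],
  [0, 0.9, 0, 0, 0, 0, 1],
  [0, 0.9, 0, 0, 0, 0, 1],
  [0, 0.9, 0, 0, 0, 0, 1],
  [0, 0.9, 0, 0, 0, 0, 1],
  [0, 0, 0, 0, 0, 0, 1],
  [0, 0, 0, 0, 0, 0, 1],
])

```text
clock: 12.45
tcp_pos: [0.3533, -0.3516, 0.244]
ee_rot: [3.141, 0.002, -1.434]
force: [-0.8, -0.8, 0.5]
opening: -0.002
grasp_force: 0.0
```

```bash
python3 lamp.py; python3 - <<'E'
from h import *
t=shot('top');s=shot('side')
print(monitor.get_obs()['qvel'].round(3),monitor.get_obs()['tcp_pos'])
cv2.imwrite('pics/fin.png',np.hstack([cv2.resize(t['frame'][210:330,310:500],None,fx=2.5,fy=2.5),cv2.resize(s['frame'][80:260,300:420],(200,300))])[:,:,::-1])
E
```

```text
((348.6351013183594, 268.31085205078125), (21.207469940185547, 48.49769973754883), 80.53767395019531)
len 0.09599682276507267 piv [ 0.5623 -0.1044] offset mm 0.07416154075425749 nose offset mm -0.27289819744861465 yaw err 0.005689830963417242
[ 0.002  0.004  0.005  0.003 -0.002  0.003] [ 0.35505596 -0.35196842  0.24425529]
```

View pics/fin.png

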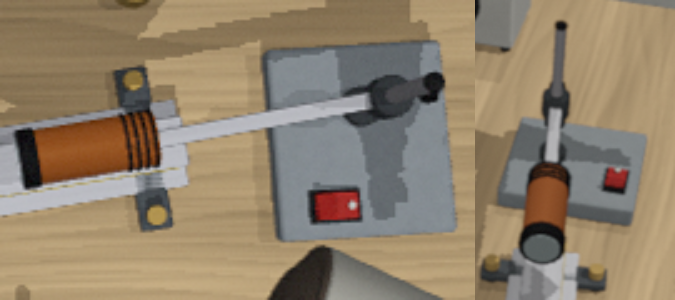

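The lamp is aligned over the rail. The rocker (top crop (335,206), side crop (616,180)) looks different in shading. I'll confirm its tilt numerically against the start pictures.

```bash
python3 - <<'E'
from h import *
t=shot('top')['frame'];s=shot('side')['frame']
t0=cv2.imread('pics/top0.png')[:,:,::-1];
s0=cv2.imread('pics/side1.png')[:,:,::-1]
for n,a in(('t0',t0),('t',t)):
    print(n,a[286:299:2,434:456,0].tolist() if 0 else [a[288:297,u].mean(0).astype(int).tolist() for u in range(434,456,2)])
for n,a in(('s0',s0),('s',s)):
    h=cv2.cvtColor(np.ascontiguousarray(a),cv2.COLOR_RGB2HSV)[160:215,370:400]
    w=(h[:,:,1]<90)&(h[:,:,2]>180); m=cv2.inRange(h,(0,150,70),(4,255,255))|cv2.inRange(h,(174,150,70),(180,255,255))
    print(n,'dot',[(x.mean()+o).round(2) for x,o in zip(np.nonzero(w),(160,370)) if len(x)],w.sum(),'red rows',np.nonzero(m.any(1))[0][[0,-1]]+160,m.astype(bool).sum())
E
```

```text
t0 [[31, 39, 41], [160, 42, 38], [161, 44, 41], [161, 43, 39], [161, 44, 40], [153, 39, 35], [148, 34, 30], [141, 42, 39], [160, 88, 84], [159, 47, 44], [92, 95, 99]]
t [[29, 31, 33], [94, 18, 17], [150, 35, 31], [150, 33, 30], [149, 32, 29], [150, 34, 30], [162, 44, 40], [161, 42, 37], [169, 98, 94], [170, 66, 63], [89, 95, 101]]
s0 dot [np.float64(184.17), np.float64(378.32)] 116 red rows [179 191] 59
s dot [] 0 red rows [181 192] 116
```

The shading of the two halves has swapped (161/148 before, 150/162 after), so the rocker has flipped fully on.

```bash
python3 -c "
from rig import bot
print(bot.hand_in())"
```

```text
the job is handed in; nothing more can be done
None
```

The job is handed in: the lamp sits over the rail's middle plane (measured offset about 0.1 mm), points along the rail to the screen within about 0.006 rad, and the rocker is pressed fully on; I touched no other objects, and the hand-in gave no verdict.

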